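# Stow the spare punches and take up the awl

## Robot

A 6-joint arm with a two-finger parallel gripper is mounted at the origin on the work surface. World frame = base frame: x ahead of the robot, y to its left, z up, the work surface at z = 0. Lengths are in mm, angles in rad, forces in N, time in s.
With the tool pointing down it reaches from about 250 to 850 mm from the base axis. Payload 12.5 kg.
Tool frame: the origin (TCP) lies at the very end of the fingers, on their centre line; the grasp point (between the pads) lies 19 mm behind it; z points along the fingers, y is the line along which they close (so a half turn about z gives the same grasp; the last joint's range is limited). The gripper opens to 93 mm and grips with 3 to 60 N. Pads are 15 mm wide; open, the fingers measure 128 mm over their backs; the gripper's body (75 mm by 188 mm) begins 65 mm behind the grasp point.
Start: joints at [-1.249, 0.351, 1.652, -0, 1.139, -0.085], TCP at [217.637, -505.093, 218.633] pointing down, gripper open.
Joint ranges: [-2.75, 2.75], [-0.79, 2.1], [0.01, 2.65], [-1.57, 4.71], [0.07, 3.14], [-2.87, 2.87]. Speed limits (rad/s): [2.22, 2.22, 2.79, 3.14, 3.14, 3.14].

## Interface

Orientations are given as a rotation vector (axis times angle).
In Python, from cell import monitor, camera, manip gives the robot as it stands. The module is installed in compiled form; this text tells all that it offers.
- The arm moves only by the shell command python3 -m handwheel 'ROWS' [FORCE]. ROWS is JSON, one flat list of numbers, 5 for each row, row after row: the shift along the world's x, y, z in m, then the turn about the world's z in degrees, then the opening, from 0 (shut) to 1 (fully open). In form: [dx, dy, dz, twist, grip, dx, dy, dz, twist, grip, ...]. A call has 1 to 5 rows; each row shifts and turns the commanded pose from where the row before left it; what a row does not reach is not made up. A row lasts 1/8 s, in which the tool goes at most 62.5 mm and 10.7 degrees, less where a joint would pass 70% of its speed; a pose out of reach is approached as far as the arm can. A call is refused whole if a number of a shift passes 0.0625 or a number of a turn 10.7, either way. A call with a gripper value outside its range is refused whole. The fingers move at their own pace and stop on an object; FORCE is the grip in N (left out, the last holds). Time passes only in rows, so rows that do not move let the fingers close. It gives the time, the measured TCP pose, the force, the opening and the grip force at its end, in the units of the state.
- monitor.read_state(): the state, without advancing time (a new reading comes with each control period).
- camera(name): name is "scene" or "side" or "wrist"; returns a dict with "image" (480x640x3 uint8, red, green, blue), "range_z" (480x640 float32, mm along the optical axis (not along the pixel's ray), 0 where there is no reading), "camera_matrix" (3x3 intrinsics, pixels), "extrinsics" (4x4, takes a point from world to camera coordinates). Camera axes: x right, y down, z forward; pixel columns grow to the right and rows downward; lengths in mm; the calibration is good to about 2 mm. The wrist camera is an equidistant fisheye: a pixel r from the principal point sees the ray r / f radians off the axis. A picture is of the moment at which its call begins.
- manip.hand_in(): hands the job in; it is judged then, once.
The state is a dict: "clock": time; "q": joint angles; "qvel": joint speeds; "joint_efforts": joint torques, N m; "eef_pos": TCP position; "orientation": TCP orientation; "contact_force": force on the tool from outside, world axes, zero at the start; "wrist_torque": the same for the moment, N m; "opening": finger opening in mm; "grip_force": force on a finger pad.
Only numpy, scipy, OpenCV 4.12 (cv2) and the standard library are available. Lean on these libraries where they do the work, as an engineer would, in place of code of your own. Each camera call takes 0.05 s, during which the arm holds its last target. There are 200 camera calls.

## Task

Punching is over and marking comes next: first put the two spare punches standing on the bench into the two empty pockets of the punch stand, narrow end down and fully home, and let go of them. Then draw the awl (round wooden handle with a knob) out of its holder and bring it to the marking position: leaning about halfway between upright and level, point down, with the point a few centimetres clear above the cutting board. Finish while still holding it steady there, and leave everything else where it stands.

Things in the scene. Friction and masses are not known exactly. Their poses are not given: they have to be found in the camera images.
- stand: beech punch stand fixed to the bench: block 60 mm (its x) by 220 mm (its y) by 50 mm tall, with five round pockets in a row along its y, 44 mm apart, 22 mm in diameter, 40 mm deep, mouths chamfered by 2 mm. Three hold a punch, which sticks out 60 mm; two are empty. Origin at the centre of its underside, z up
- stand_hole0 (a point): centre of the mouth of pocket 0 (counted from the stand's -y end), level with the stand's top; axes as the stand's
- stand_hole1 (a point): centre of the mouth of pocket 1 (counted from the stand's -y end), level with the stand's top; axes as the stand's
- stand_hole2 (a point): centre of the mouth of pocket 2 (counted from the stand's -y end), level with the stand's top; axes as the stand's
- stand_hole3 (a point): centre of the mouth of pocket 3 (counted from the stand's -y end), level with the stand's top; axes as the stand's
- stand_hole4 (a point): centre of the mouth of pocket 4 (counted from the stand's -y end), level with the stand's top; axes as the stand's
- punch_a: steel drive punch: plain round bar 18 mm in diameter, 100 mm tall, flat top, its lowest 8 mm tapering to 14 mm diameter; about 150 g. Origin at the centre of its lower end, z along the bar to its top. Stands upright in one of the stand's pockets; which one varies
- punch_b: steel drive punch: plain round bar 18 mm in diameter, 100 mm tall, flat top, its lowest 8 mm tapering to 14 mm diameter; about 150 g. Origin at the centre of its lower end, z along the bar to its top. Stands upright in one of the stand's pockets; which one varies
- punch_c: steel drive punch: plain round bar 18 mm in diameter, 100 mm tall, flat top, its lowest 8 mm tapering to 14 mm diameter; about 150 g. Origin at the centre of its lower end, z along the bar to its top. Stands upright in one of the stand's pockets; which one varies
- spare_1: steel drive punch: plain round bar 18 mm in diameter, 100 mm tall, flat top, its lowest 8 mm tapering to 14 mm diameter; about 150 g. Origin at the centre of its lower end, z along the bar to its top. One of the two spares: at the start it stands upright, loose, on the bench in front of the stand, on its narrow lower end
- spare_2: steel drive punch: plain round bar 18 mm in diameter, 100 mm tall, flat top, its lowest 8 mm tapering to 14 mm diameter; about 150 g. Origin at the centre of its lower end, z along the bar to its top. One of the two spares: at the start it stands upright, loose, on the bench in front of the stand, on its narrow lower end
- board: white plastic cutting board with a piece of brown card on it, fixed to the bench, 130 mm (its x) by 170 mm (its y), 12 mm thick. Origin at the centre of its underside, z up
- holder: wooden tool holder fixed to the bench: block 60 mm (its x) by 130 mm (its y) by 60 mm tall with two upright holes, 10 mm in diameter, 35 mm either side of its centre along its y; one holds the awl, the other the pricking iron, and which is where varies. Origin at the centre of its underside, z up
- awl: awl, 151 mm long, 90 g, round: pointed steel blade, 6 mm diameter, to 55 mm from the point; brass ferrule, 19 mm, to 65; straight dark wood handle, 22 mm, to 125; round knob, 30 mm, on top. Origin at the point, z towards the knob. Stands point down in the holder, ferrule on its top, point 5 mm above the bench; drawn straight up it is free after 55 mm
- iron: pricking iron, all steel, 139 mm long, standing in the other hole of the holder: round shank 12 mm in diameter with a flat four-pronged fork 26 mm wide at the top; to be left alone. Origin at its lower end, 5 mm above the bench
- jar: glue jar, 60 mm in diameter, 85 mm tall, loose bystander; origin at the centre of its underside
- spool: thread spool standing on end, 48 mm in diameter, 52 mm tall, loose bystander; origin at the centre of its underside
- maul: white maul standing on its head, 76 mm in diameter, 160 mm tall to the end of its wooden handle, loose bystander; origin at the centre of its underside
- rule: flat steel rule 30 by 200 by 4 mm lying behind the stand, loose bystander; origin at the centre of its underside
- weight: small brass weight with a knob, 44 mm in diameter, 50 mm tall, loose bystander; origin at the centre of its underside
- cup: white cup, 72 mm in diameter, 90 mm tall, with three brush handles sticking up to 135 mm, loose bystander; origin at the centre of its underside
There are look-alikes about, which are no part of the job. What is shaped like the spare_2 but orange or purple is not meant.

How it is judged (in metres and radians):
On the way, in this order (a step that is already met when the one before it is completed fails the run):
1. both spares stand fully home in empty pockets and are let go, the awl still in its holder (((horizontal distance between spare_1 and stand_hole0 below 0.006 m and z of spare_1 in the frame of stand_hole0 below -0.034 m and angle between spare_1's own z axis and vertical below 0.15 rad) or (horizontal distance between spare_1 and stand_hole1 below 0.006 m and z of spare_1 in the frame of stand_hole1 below -0.034 m and angle between spare_1's own z axis and vertical below 0.15 rad) or (horizontal distance between spare_1 and stand_hole2 below 0.006 m and z of spare_1 in the frame of stand_hole2 below -0.034 m and angle between spare_1's own z axis and vertical below 0.15 rad) or (horizontal distance between spare_1 and stand_hole3 below 0.006 m and z of spare_1 in the frame of stand_hole3 below -0.034 m and angle between spare_1's own z axis and vertical below 0.15 rad) or (horizontal distance between spare_1 and stand_hole4 below 0.006 m and z of spare_1 in the frame of stand_hole4 below -0.034 m and angle between spare_1's own z axis and vertical below 0.15 rad)) and ((horizontal distance between spare_2 and stand_hole0 below 0.006 m and z of spare_2 in the frame of stand_hole0 below -0.034 m and angle between spare_2's own z axis and vertical below 0.15 rad) or (horizontal distance between spare_2 and stand_hole1 below 0.006 m and z of spare_2 in the frame of stand_hole1 below -0.034 m and angle between spare_2's own z axis and vertical below 0.15 rad) or (horizontal distance between spare_2 and stand_hole2 below 0.006 m and z of spare_2 in the frame of stand_hole2 below -0.034 m and angle between spare_2's own z axis and vertical below 0.15 rad) or (horizontal distance between spare_2 and stand_hole3 below 0.006 m and z of spare_2 in the frame of stand_hole3 below -0.034 m and angle between spare_2's own z axis and vertical below 0.15 rad) or (horizontal distance between spare_2 and stand_hole4 below 0.006 m and z of spare_2 in the frame of stand_hole4 below -0.034 m and angle between spare_2's own z axis and vertical below 0.15 rad)) and contact force between the fingers and spare_1 below 0.1 N and contact force between the fingers and spare_2 below 0.1 N and distance of awl from where it was at the start of the episode below 0.03 m), for 0.2 s.
2. the awl is drawn clear of its holder in the gripper (height (world z) of awl above 0.062 m and contact force between the fingers and awl above 1 N), for 0.2 s.
At the end, for the whole second after the job is handed in: All five punches untouched in pockets: within 6 mm of the axis, 34 mm deep or more, tilt < 0.15 rad. Awl held by the fingers (> 1 N), touching nothing else, < 0.03 m/s, axis 0.53-1.05 rad from vertical, point down, inside the board's outline and 15-110 mm above its top (((horizontal distance between spare_1 and stand_hole0 below 0.006 m and z of spare_1 in the frame of stand_hole0 below -0.034 m and angle between spare_1's own z axis and vertical below 0.15 rad) or (horizontal distance between spare_1 and stand_hole1 below 0.006 m and z of spare_1 in the frame of stand_hole1 below -0.034 m and angle between spare_1's own z axis and vertical below 0.15 rad) or (horizontal distance between spare_1 and stand_hole2 below 0.006 m and z of spare_1 in the frame of stand_hole2 below -0.034 m and angle between spare_1's own z axis and vertical below 0.15 rad) or (horizontal distance between spare_1 and stand_hole3 below 0.006 m and z of spare_1 in the frame of stand_hole3 below -0.034 m and angle between spare_1's own z axis and vertical below 0.15 rad) or (horizontal distance between spare_1 and stand_hole4 below 0.006 m and z of spare_1 in the frame of stand_hole4 below -0.034 m and angle between spare_1's own z axis and vertical below 0.15 rad)) and ((horizontal distance between spare_2 and stand_hole0 below 0.006 m and z of spare_2 in the frame of stand_hole0 below -0.034 m and angle between spare_2's own z axis and vertical below 0.15 rad) or (horizontal distance between spare_2 and stand_hole1 below 0.006 m and z of spare_2 in the frame of stand_hole1 below -0.034 m and angle between spare_2's own z axis and vertical below 0.15 rad) or (horizontal distance between spare_2 and stand_hole2 below 0.006 m and z of spare_2 in the frame of stand_hole2 below -0.034 m and angle between spare_2's own z axis and vertical below 0.15 rad) or (horizontal distance between spare_2 and stand_hole3 below 0.006 m and z of spare_2 in the frame of stand_hole3 below -0.034 m and angle between spare_2's own z axis and vertical below 0.15 rad) or (horizontal distance between spare_2 and stand_hole4 below 0.006 m and z of spare_2 in the frame of stand_hole4 below -0.034 m and angle between spare_2's own z axis and vertical below 0.15 rad)) and contact force between the fingers and spare_1 below 0.1 N and contact force between the fingers and spare_2 below 0.1 N and ((horizontal distance between punch_a and stand_hole0 below 0.006 m and z of punch_a in the frame of stand_hole0 below -0.034 m and angle between punch_a's own z axis and vertical below 0.15 rad) or (horizontal distance between punch_a and stand_hole1 below 0.006 m and z of punch_a in the frame of stand_hole1 below -0.034 m and angle between punch_a's own z axis and vertical below 0.15 rad) or (horizontal distance between punch_a and stand_hole2 below 0.006 m and z of punch_a in the frame of stand_hole2 below -0.034 m and angle between punch_a's own z axis and vertical below 0.15 rad) or (horizontal distance between punch_a and stand_hole3 below 0.006 m and z of punch_a in the frame of stand_hole3 below -0.034 m and angle between punch_a's own z axis and vertical below 0.15 rad) or (horizontal distance between punch_a and stand_hole4 below 0.006 m and z of punch_a in the frame of stand_hole4 below -0.034 m and angle between punch_a's own z axis and vertical below 0.15 rad)) and ((horizontal distance between punch_b and stand_hole0 below 0.006 m and z of punch_b in the frame of stand_hole0 below -0.034 m and angle between punch_b's own z axis and vertical below 0.15 rad) or (horizontal distance between punch_b and stand_hole1 below 0.006 m and z of punch_b in the frame of stand_hole1 below -0.034 m and angle between punch_b's own z axis and vertical below 0.15 rad) or (horizontal distance between punch_b and stand_hole2 below 0.006 m and z of punch_b in the frame of stand_hole2 below -0.034 m and angle between punch_b's own z axis and vertical below 0.15 rad) or (horizontal distance between punch_b and stand_hole3 below 0.006 m and z of punch_b in the frame of stand_hole3 below -0.034 m and angle between punch_b's own z axis and vertical below 0.15 rad) or (horizontal distance between punch_b and stand_hole4 below 0.006 m and z of punch_b in the frame of stand_hole4 below -0.034 m and angle between punch_b's own z axis and vertical below 0.15 rad)) and ((horizontal distance between punch_c and stand_hole0 below 0.006 m and z of punch_c in the frame of stand_hole0 below -0.034 m and angle between punch_c's own z axis and vertical below 0.15 rad) or (horizontal distance between punch_c and stand_hole1 below 0.006 m and z of punch_c in the frame of stand_hole1 below -0.034 m and angle between punch_c's own z axis and vertical below 0.15 rad) or (horizontal distance between punch_c and stand_hole2 below 0.006 m and z of punch_c in the frame of stand_hole2 below -0.034 m and angle between punch_c's own z axis and vertical below 0.15 rad) or (horizontal distance between punch_c and stand_hole3 below 0.006 m and z of punch_c in the frame of stand_hole3 below -0.034 m and angle between punch_c's own z axis and vertical below 0.15 rad) or (horizontal distance between punch_c and stand_hole4 below 0.006 m and z of punch_c in the frame of stand_hole4 below -0.034 m and angle between punch_c's own z axis and vertical below 0.15 rad)) and x of awl in the frame of board between -0.065 and 0.065 m and y of awl in the frame of board between -0.085 and 0.085 m and z of awl in the frame of board between 0.027 and 0.122 m and angle between awl's own z axis and vertical between 0.53 and 1.05 rad and contact force between the fingers and awl above 1 N and linear speed of awl below 0.03 m/s and contact force between awl and board below 0.1 N and contact force between awl and holder below 0.1 N and contact force between awl and stand below 0.1 N and contact force between awl and iron below 0.1 N and contact force between awl and jar below 0.1 N and contact force between awl and spool below 0.1 N and contact force between awl and maul below 0.1 N and contact force between awl and rule below 0.1 N and contact force between awl and weight below 0.1 N and contact force between awl and cup below 0.1 N); the arm keeps its last pose, push and grip.
It fails at once if a punch already in the stand is pulled out or shifted by more than 20 mm (distance of any of punch_a, punch_b, punch_c from where it was at the start of the episode above 0.02 m).
It fails at once if the pricking iron is shifted by more than 20 mm (distance of iron from where it was at the start of the episode above 0.02 m).
It fails at once if a bystander is pushed more than 30 mm or tipped over (distance of any of jar, spool, maul, rule, weight, cup from where it was at the start of the episode above 0.03 m or angle between any of jar, spool, maul, rule, weight, cup's own z axis and vertical above 0.5 rad).
It also fails if it takes over 64 s, if anything falls off the work surface, if the arm or the gripper's body presses on something with over 40 N, if the wrist force passes 120 N, or if a joint passes its speed limit or range.

## Working session

There is one attempt and no reset: what is moved stays moved. The work goes in short steps, Python scripts to look and compute and a shell command to move; the robot and the scene stay as the last step left them, time stands still between calls to the robot, and variables do not carry over. Pictures are saved under pics/ and viewed, at most 10 in all, crops included, and the job is handed in when it is done.

```bash
mkdir -p pics; cat > h.py <<'E'
import numpy as np, cv2
from cell import monitor, camera, manip
def snap(n):
    c=camera(n); cv2.imwrite(f'pics/{n}_{monitor.read_state()["clock"]:.2f}.png',c['image'][:,:,::-1]); np.savez(f'pics/{n}.npz',**c); return c
def world(c,u,v,z=None):
    K=c['camera_matrix'];E=c['extrinsics']
    z=c['range_z'][int(v),int(u)] if z is None else z
    p=np.array([(u-K[0,2])/K[0,0]*z,(v-K[1,2])/K[1,1]*z,z])
    return E[:3,:3].T@(p-E[:3,3])
def cloud(c):
    K=c['camera_matrix'];E=c['extrinsics'];z=c['range_z']
    v,u=np.mgrid[:480,:640]
    p=np.stack([(u-K[0,2])/K[0,0]*z,(v-K[1,2])/K[1,1]*z,z],-1)
    w=(p-E[:3,3])@E[:3,:3]; w[z==0]=np.nan; return w
E
python3 - <<'E'
from h import *
for n in('scene','side'):
    c=snap(n);print(n,c['camera_matrix'].tolist(),(-c['extrinsics'][:3,:3].T@c['extrinsics'][:3,3]).round())
print(monitor.read_state())
E
ls pics
```

```text
scene [[611.1259514632698, 0.0, 320.5687391971531], [0.0, 611.1259514632698, 247.90031203167], [0.0, 0.0, 1.0]] [1510. -988. 1071.]
side [[466.413023880532, 0.0, 313.8788231827313], [0.0, 466.413023880532, 245.37233384146077], [0.0, 0.0, 1.0]] [-122.  610.  623.]
{'clock': 0.1, 'q': array([-1.24862050e+00,  3.51206264e-01,  1.65232082e+00,  1.19726117e-05,
        1.13910043e+00, -8.46193185e-02]), 'qvel': array([ 2.00404485e-05, -1.13960634e-03, -9.85935310e-04, -2.44944144e-03,
        1.03001334e-03, -1.60035996e-03]), 'joint_efforts': array([-2.02101096e-04, -4.98027885e+01, -2.85703182e+01,  6.99843862e-02,
        2.38355849e-02, -5.70088275e-05]), 'eef_pos': array([ 217.54088796, -504.83060652,  218.15709392]), 'orientation': array([-3.07582557e+00, -6.34379972e-01,  1.75613763e-04]), 'contact_force': array([-0.16184599, -0.023601  ,  0.00217218]), 'wrist_torque': array([ 0.03114145, -0.00207884, -0.01720129]), 'grip_force': 0.0, 'opening': 92.94026172211237}
scene.npz
scene_0.05.png
side.npz
side_0.10.png
```

View pics/scene_0.05.png

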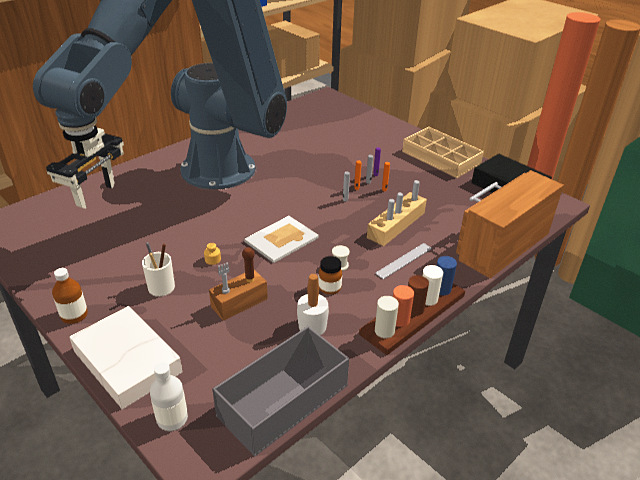

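View pics/side_0.10.png

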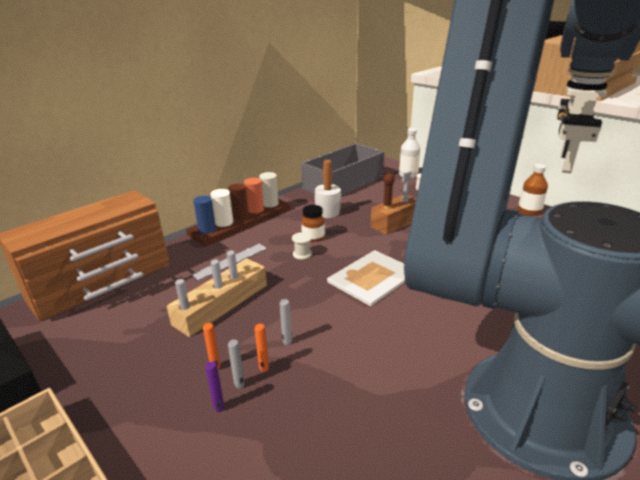

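Scene view: possible spares are the grey bars at (347,186) and (370,169), the orange bars at (358,175) and (386,176), and the purple bar at (377,162). The two grey ones are the spares. The awl (dark knob) is at (249,262), the iron at (224,275), the holder at (238,295), the board at (281,239) and the stand at (398,218), with punches at (391,210), (399,202) and (416,189). Side view: grey bars at (286,322) and (237,363), orange at (211,345) and (262,347), purple at (215,386).

```bash
cat > m.py <<'E'
from h import *
from scipy import ndimage as N
for n in('scene','side'):
    c=dict(np.load(f'pics/{n}.npz'));w=cloud(c);im=c['image'].astype(int);hsv=cv2.cvtColor(c['image'],cv2.COLOR_RGB2HSV)
    print(n,'bench z',np.nanmedian(w[:,:,2][(abs(w[:,:,2])<15)]).round(1))
    m=(w[:,:,2]>8)&(w[:,:,0]>150)&(w[:,:,0]<950)&(w[:,:,1]>-500)&(w[:,:,1]<500)
    l,k=N.label(m)
    for i in range(1,k+1):
        s=l==i
        if s.sum()<60: continue
        p=w[s];v,u=np.nonzero(s);zt=np.percentile(p[:,2],98);t=p[p[:,2]>zt-6]
        print('n',s.sum(),'uv',int(u.mean()),int(v.mean()),'rgb',np.median(im[s],0).astype(int),'zt',zt.round(),'topmid',((t.min(0)+t.max(0))/2).round(1)[:2],'ext',(p.max(0)-p.min(0)).round(),'mean',p.mean(0).round(1)[:2])
E
python3 m.py
```

```text
scene bench z 1.2
n 7361 uv 108 64 rgb [62 73 81] zt 642.0 topmid [ 185.  -304.8] ext [141. 297. 432.] mean [ 219.6 -406.7]
n 8195 uv 244 62 rgb [48 56 62] zt 618.0 topmid [235.  -94.5] ext [138. 287. 445.] mean [230.6 -34.3]
n 143 uv 376 159 rgb [71 29 90] zt 101.0 topmid [379.2 368. ] ext [25. 35. 96.] mean [381.7 364.9]
n 143 uv 369 167 rgb [105 102 101] zt 101.0 topmid [397.2 312.5] ext [22. 24. 95.] mean [398.9 310.8]
n 149 uv 357 173 rgb [166  71  17] zt 103.0 topmid [397.1 258.5] ext [22. 22. 96.] mean [398.4 256.3]
n 154 uv 385 175 rgb [166  71  17] zt 102.0 topmid [464.4 319.6] ext [23. 27. 94.] mean [463.5 316.8]
n 159 uv 345 184 rgb [123 117 116] zt 101.0 topmid [419.4 185.5] ext [ 96. 122.  94.] mean [420.2 183. ]
n 6760 uv 506 221 rgb [132  82  44] zt 175.0 topmid [889.1 350.9] ext [165. 301. 170.] mean [901.3 306.8]
n 1699 uv 396 214 rgb [176 137 102] zt 110.0 topmid [608.8 224.5] ext [ 93. 269. 108.] mean [622.9 190.9]
n 1680 uv 280 237 rgb [240 234 228] zt 19.0 topmid [443.7 -99.1] ext [141. 174.  13.] mean [ 443.5 -101.1]
n 1157 uv 157 270 rgb [179 168 152] zt 131.0 
[... 955 characters left out ...]
 64 64] zt 111.0 topmid [889.6 -45.5] ext [ 98. 301. 105.] mean [872.8 -28. ]
n 12250 uv 90 249 rgb [109  69  42] zt 172.0 topmid [886.9 356.1] ext [170. 288. 160.] mean [833.9 369.9]
n 3780 uv 214 292 rgb [155 128 104] zt 110.0 topmid [605.  232.3] ext [ 90. 227. 105.] mean [595.5 225.1]
n 408 uv 284 320 rgb [139 129 126] zt 101.0 topmid [414.7 189.4] ext [18. 19. 94.] mean [411.4 192.4]
n 955 uv 212 367 rgb [111  53  71] zt 101.0 topmid [416.9 348.8] ext [101.  65.  94.] mean [406.6 353.9]
n 447 uv 261 346 rgb [183  85  38] zt 101.0 topmid [392.1 264.2] ext [18. 18. 93.] mean [388.3 266.9]
n 489 uv 235 362 rgb [134 124 121] zt 101.0 topmid [392.5 318.8] ext [19. 18. 94.] mean [388.  321.3]
```

```bash
cat > m2.py <<'E'
from h import *
from scipy import ndimage as N
def rect(w,lo,hi,x,y):
    m=(w[...,2]>lo)&(w[...,2]<hi)&(w[...,0]>x[0])&(w[...,0]<x[1])&(w[...,1]>y[0])&(w[...,1]<y[1])
    p=w[m]; r=cv2.minAreaRect(p[:,:2].astype(np.float32)); print('  rect c',np.round(r[0],1),'size',np.round(r[1],1),'ang',round(r[2],1),'z',np.median(p[:,2]).round(1),len(p))
def tops(w,lo,hi,x,y):
    m=(w[...,2]>lo)&(w[...,2]<hi)&(w[...,0]>x[0])&(w[...,0]<x[1])&(w[...,1]>y[0])&(w[...,1]<y[1])
    l,k=N.label(m,np.ones((3,3)))
    for i in range(1,k+1):
        p=w[l==i]
        if len(p)>8:
            a=p[:,:2]; v,u=np.nonzero(l==i)
            print('  top',((a.max(0)+a.min(0))/2).round(1),'mean',a.mean(0).round(1),'z',p[:,2].max().round(),'n',len(p),'uv',int(u.mean()),int(v.mean()))
if __name__=='__main__':
  for n in('scene','side'):
    w=cloud(dict(np.load(f'pics/{n}.npz')));print(n)
    print(' stand');rect(w,45,55,(530,680),(80,330));tops(w,70,120,(530,680),(80,330))
    print(' board');rect(w,9,18,(350,540),(-210,0))
    print(' holder');rect(w,55,66,(520,640),(-450,-270));tops(w,75,165,(520,640),(-450,-270))
E
python3 m2.py
```

```text
scene
 stand
  rect c [611.8 205. ] size [ 67.3 231.2] ang 7.6 z 50.7 728
  top [601.6 291.1] mean [603.3 289. ] z 115.0 n 84 uv 415 186
  top [612.9 204. ] mean [615.  201.3] z 114.0 n 86 uv 399 199
  top [619.9 159. ] mean [620.2 158. ] z 116.0 n 94 uv 390 206
 board
  rect c [440.1 -97.9] size [175.4 137.3] ang 89.8 z 13.2 1561
 holder
  rect c [ 569.3 -346.6] size [133.   69.2] ang 83.6 z 60.8 817
  top [ 572.9 -312.9] mean [ 577.  -315.6] z 161.0 n 293 uv 248 261
  top [ 566.2 -380.5] mean [ 566.2 -382. ] z 148.0 n 172 uv 223 273
side
 stand
  rect c [610.2 209.3] size [ 64.9 222.5] ang 7.5 z 50.1 1608
  top [613.9 166.6] mean [610.9 168.6] z 112.0 n 158 uv 231 260
  top [606.9 210.3] mean [605.4 212. ] z 112.0 n 169 uv 215 269
  top [596.7 297.4] mean [593.9 298.7] z 113.0 n 196 uv 180 289
 board
  rect c [438.1 -92.7] size [132.6 172.4] ang 0.8 z 12.3 2294
 holder
  rect c [ 567.1 -341.6] size [134.5  65.3] ang 84.6 z 60.1 444
  top [ 562.6 -377.8] mean [ 561.9 -375.1] z 145.0 n 148 uv 405 182
  top [ 566.6 -304.1] mean [ 565.1 -300.7] z 159.0 n 274 uv 387 188
```

```bash
python3 -m handwheel '[0.016,0.055,0.005,10.6,0.6, 0.016,0.055,0.005,10.6,0.6, 0.016,0.055,0.005,10.6,0.6, 0.016,0.055,0.005,10.6,0.6, 0.016,0.055,0.005,10.6,0.6]' 25
python3 -m handwheel '[0.016,0.055,0,10.6,0.6, 0.016,0.055,0,10.6,0.6, 0.016,0.055,0,0,0.6, 0.016,0.055,0,0,0.6, 0.016,0.055,0,0,0.6]'
python3 -m handwheel '[0.016,0.055,0,0,0.6, 0.016,0.055,0,0,0.6, 0,0,0,0,0.6, 0,0,0,0,0.6]'
python3 - <<'E'
from h import *
c=snap('wrist');print(c['camera_matrix'],c['extrinsics'].round(4).tolist())
E
ls pics
```

```text
clock: 0.72
eef_pos: [297.7, -228.3, 243.7]
orientation: [-2.465, -1.948, -0.0]
contact_force: [1.3, 0.0, 0.3]
opening: 56.2
grip_force: 0.0
clock: 1.35
eef_pos: [377.7, 46.9, 243.7]
orientation: [2.071, 2.362, 0.0]
contact_force: [-0.1, -0.5, 0.3]
opening: 55.8
grip_force: 0.0
clock: 1.85
eef_pos: [409.2, 154.6, 243.3]
orientation: [-2.07, -2.362, 0.002]
contact_force: [-0.3, -0.1, -1.0]
opening: 55.9
grip_force: 0.0
[[371.64829954   0.         322.77602902]
 [  0.         371.64829954 242.64655605]
 [  0.           0.           1.        ]] [[0.9914, 0.131, -0.0009, -425.2582], [0.1253, -0.946, 0.2989, 52.2494], [0.0384, -0.2964, -0.9543, 445.6915], [0.0, 0.0, 0.0, 1.0]]
scene.npz
scene_0.05.png
side.npz
side_0.10.png
wrist.npz
wrist_1.90.png
```

View wrist.

View pics/wrist_1.90.png

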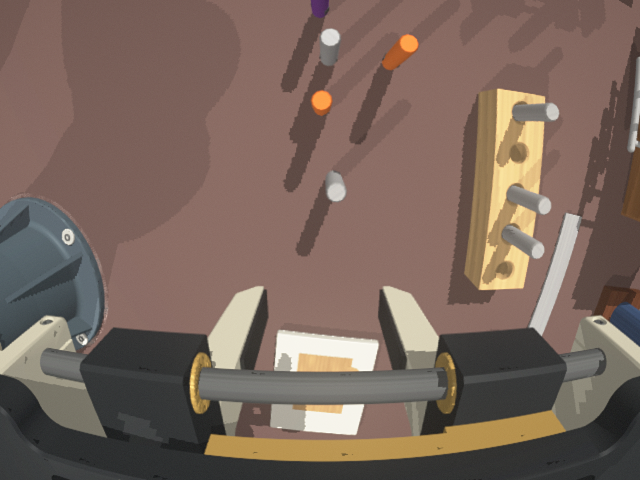

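```bash
cat >> h.py <<'E'
def wcloud(c):
    K=c['camera_matrix'];E=c['extrinsics'];z=c['range_z'].astype(float)
    v,u=np.mgrid[:480,:640]
    a=(u-K[0,2])/K[0,0];b=(v-K[1,2])/K[1,1];t=np.hypot(a,b)+1e-9
    k=np.tan(t)/t; p=np.stack([a*k*z,b*k*z,z],-1)
    w=(p-E[:3,3])@E[:3,:3]; w[(z==0)|(t>1.4)]=np.nan; return w
E
python3 - <<'E'
from h import *
from m2 import *
w=wcloud(dict(np.load('pics/wrist.npz')))
print('bench',np.nanmedian(w[...,2][abs(w[...,2])<15]))
tops(w,92,106,(340,500),(130,420))
rect(w,45,55,(530,680),(80,330));tops(w,98,120,(530,680),(80,330))
E
```

```text
bench 0.09383656266470741
  top [392.9 316. ] mean [392.8 315.2] z 103.0 n 351 uv 329 38
  top [458. 322.] mean [457.4 321.2] z 102.0 n 340 uv 407 44
  top [393.3 261.2] mean [393.5 261. ] z 102.0 n 352 uv 321 100
  top [415.6 187.2] mean [415.3 187.5] z 102.0 n 344 uv 335 191
  rect c [609.6 206.5] size [ 62.1 221. ] ang 7.2 z 49.9 7656
  top [597.7 294.1] mean [595.7 293.2] z 112.0 n 323 uv 548 111
  top [608.4 207.1] mean [606.8 207.2] z 112.0 n 311 uv 540 204
  top [614.1 163.5] mean [612.4 164.3] z 112.0 n 297 uv 534 248
```

The wrist view agrees: grey bars at (335,187) and (330,47), orange at (321,102) and (403,50), purple at (320,5). Stand pockets are empty at (519,152) and (505,269), i.e. pockets 3 and 0. Next is a close crop to check the choice.

```bash
python3 -c "
import cv2;a=cv2.imread('pics/wrist_1.90.png')[0:225,270:440];cv2.imwrite('pics/crop.png',cv2.resize(a,None,fx=2.5,fy=2.5))"
python3 -m handwheel '[0.006,0.0325,-0.03,0,0.5, 0,0,-0.05,0,0.5, 0,0,0,0,0.5, 0,0,0,0,0.5]'
```

```text
clock: 2.4
eef_pos: [416.4, 186.8, 165.2]
orientation: [2.072, 2.36, 0.002]
contact_force: [-0.2, 0.3, 0.3]
opening: 46.7
grip_force: 0.0
```

View pics/crop.png

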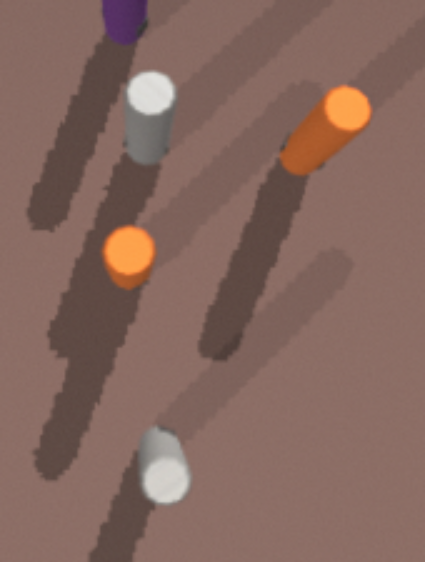

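The crop shows the two grey bars at (150,115) and (163,465), clearly apart from the orange and purple ones. I'm grasping the near one first.

```bash
python3 -m handwheel '[-0.001,0.0005,-0.05,0,0.5, 0,0,-0.05,0,0.5, 0,0,-0.019,0,0.5, 0,0,0,0,0.2, 0,0,0,0,0]' 25
python3 -m handwheel '[0,0,0,0,0, 0,0,0,0,0, 0,0,0.03,0,0, 0,0,0.05,0,0, 0,0,0.04,0,0]'
```

```text
clock: 3.02
eef_pos: [416.0, 188.1, 46.5]
orientation: [2.071, 2.361, 0.004]
contact_force: [0.3, 0.5, 0.5]
opening: 31.1
grip_force: 0.0
clock: 3.65
eef_pos: [414.6, 187.9, 166.7]
orientation: [2.071, 2.362, 0.001]
contact_force: [0.3, 1.0, -1.3]
opening: 17.4
grip_force: 25.0
```

```bash
python3 -m handwheel '[0.03,-0.01,0.015,0,0, 0.044,-0.0145,0,0,0, 0.044,-0.0145,0,0,0, 0.044,-0.0145,0,0,0, 0.044,-0.0145,0,0,0]'
python3 -m handwheel '[0,0,-0.01,0,0, 0,0,-0.01,0,0, 0,0,0,0,0, 0,0,0,0,0]'
python3 - <<'E'
from h import *
from m2 import *
c=snap('wrist');w=wcloud(c);print(monitor.read_state()['eef_pos'])
tops(w,98,230,(530,690),(60,330)); rect(w,45,55,(530,680),(80,330))
E
ls pics|tail -1
```

```text
clock: 4.28
eef_pos: [621.8, 119.3, 179.9]
orientation: [-2.071, -2.362, 0.0]
contact_force: [0.1, -0.0, -1.1]
opening: 17.8
grip_force: 25.0
clock: 4.78
eef_pos: [620.3, 120.3, 160.1]
orientation: [2.07, 2.363, 0.0]
contact_force: [-0.4, -0.2, -0.9]
opening: 17.6
grip_force: 25.0
[620.44378264 120.27106645 160.23497317]
  top [609.9 206.8] mean [609.9 206.8] z 112.0 n 707 uv 325 123
  top [615.4 163.5] mean [615.3 164.2] z 112.0 n 724 uv 324 196
  top [618.4 123.7] mean [618.9 127.1] z 229.0 n 8769 uv 322 323
  rect c [610.9 200.6] size [ 60.8 209. ] ang 7.3 z 50.0 17741
wrist_4.83.png
```

```bash
python3 -m handwheel '[0.0005,-0.0003,-0.03,0,0, 0,0,-0.025,0,0, 0,0,-0.015,0,0, 0,0,-0.01,0,0, 0,0,0,0,0]'
python3 -m handwheel '[0,0,-0.01,0,0, 0,0,-0.007,0,0, 0,0,0,0,0]'
```

```text
clock: 5.45
eef_pos: [621.1, 119.6, 79.6]
orientation: [-2.071, -2.362, 0.0]
contact_force: [0.8, 0.5, -0.9]
opening: 17.5
grip_force: 25.0
clock: 5.82
eef_pos: [620.8, 119.6, 62.0]
orientation: [-2.071, -2.362, 0.001]
contact_force: [0.2, -0.5, -1.7]
opening: 17.6
grip_force: 25.0
```

```bash
python3 -m handwheel '[0,0,-0.005,0,0, 0,0,0,0,0, 0,0,0,0,0.4, 0,0,0,0,0.4, 0,0,0,0,0.4]'
python3 -m handwheel '[0,0,0.04,0,0.4, 0,0,0.05,0,0.4, -0.03,0.03,0.03,0,0.4, -0.05,0.045,0,0,0.4, -0.05,0.045,0,0,0.5]'
python3 -m handwheel '[-0.05,0.045,0,0,0.5, -0.045,0.03,0,0,0.5, 0,0,0,0,0.5]'
python3 - <<'E'
from h import *
from m2 import *
c=snap('wrist');w=wcloud(c);print(monitor.read_state()['eef_pos'])
tops(w,97,125,(340,680),(60,400)); rect(w,45,55,(530,680),(80,330))
E
```

```text
clock: 6.45
eef_pos: [621.3, 119.6, 57.9]
orientation: [2.071, 2.362, 0.0]
contact_force: [-0.5, -0.3, -0.5]
opening: 36.6
grip_force: 0.0
clock: 7.08
eef_pos: [497.0, 234.1, 178.2]
orientation: [2.072, 2.361, 0.002]
contact_force: [-0.0, 1.1, -0.5]
opening: 43.2
grip_force: 0.0
clock: 7.45
eef_pos: [404.5, 306.5, 177.9]
orientation: [-2.067, -2.366, -0.0]
contact_force: [1.4, -0.0, -0.1]
opening: 46.6
grip_force: 0.0
[406.07241214 305.75822261 177.99553022]
  top [376.7 370.2] mean [376.7 370.4] z 102.0 n 541 uv 294 154
  top [393.1 316.7] mean [393.  317.2] z 102.0 n 478 uv 309 235
  top [458.1 322.6] mean [457.7 323.2] z 102.0 n 440 uv 402 239
  top [597.7 294.3] mean [595.4 295.7] z 112.0 n 420 uv 552 295
  top [393.  262.1] mean [393.1 262.8] z 102.0 n 380 uv 300 305
  rect c [602.3 265.9] size [ 62.4 102.8] ang 7.2 z 50.0 3540
```

```bash
python3 -m handwheel '[-0.013,0.011,-0.02,0,0.4, 0,0,-0.05,0,0.4, 0,0,-0.04,0,0.4, 0,0,-0.021,0,0.4, 0,0,0,0,0.4]'
python3 -m handwheel '[0,0,0,0,0.1, 0,0,0,0,0, 0,0,0,0,0, 0,0,0,0,0]'
python3 -m handwheel '[0,0,0.05,0,0, 0,0,0.05,0,0, 0,0,0.034,0,0, 0.0352,-0.011,0,0,0, 0.0352,-0.011,0,0,0]'
python3 -m handwheel '[0.0352,-0.011,0,0,0, 0.0352,-0.011,0,0,0, 0.0352,-0.011,0,0,0, 0.0352,-0.0113,0,0,0, 0,0,0,0,0]'
```

```text
clock: 8.12
eef_pos: [394.1, 315.0, 45.5]
orientation: [-2.072, -2.36, 0.004]
contact_force: [0.6, -0.1, 0.3]
opening: 37.2
grip_force: 0.0
clock: 8.62
eef_pos: [394.4, 316.3, 47.5]
orientation: [2.071, 2.362, 0.003]
contact_force: [-0.2, -1.7, 6.4]
opening: 17.7
grip_force: 25.0
clock: 9.25
eef_pos: [464.9, 293.9, 181.4]
orientation: [2.07, 2.363, 0.002]
contact_force: [0.4, 0.7, -1.5]
opening: 17.4
grip_force: 25.0
clock: 9.88
eef_pos: [606.3, 248.7, 180.1]
orientation: [2.073, 2.36, -0.0]
contact_force: [-0.4, 0.3, -1.7]
opening: 17.6
grip_force: 25.0
```

```bash
cat > held.py <<'E'
from h import *
from m2 import *
c=snap('wrist');w=wcloud(c);e=monitor.read_state()['eef_pos'];print(e)
tops(w,100,120,(560,690),(60,400)); rect(w,45,55,(530,680),(80,340))
for z in range(-45,66,10):
    m=(abs(w[...,2]-e[2]-z)<5)&(np.hypot(w[...,0]-e[0],w[...,1]-e[1])<13)
    p=w[m]
    if len(p)>5:print(z,len(p),p.mean(0).round(1),'minmax y',p[:,1].min().round(1),p[:,1].max().round(1))
E
python3 held.py; ls -t pics | head -2
```

```text
[605.05293703 249.3104271  180.08732569]
  top [598.7 294.3] mean [598.7 294.9] z 112.0 n 590 uv 321 186
  top [621.2 114.7] mean [621. 115.] z 111.0 n 79 uv 320 406
  rect c [609.4 212.8] size [ 60.3 208.6] ang 7.3 z 50.0 7882
-45 21 [605.3 255.7 136.5] minmax y 252.7 257.4
-35 165 [605.2 256.1 145.7] minmax y 251.1 258.2
-25 224 [605.1 255.2 155.3] minmax y 245.5 258.4
-15 226 [604.7 256.2 165.2] minmax y 250.1 258.8
-5 260 [604.8 256.1 175.3] minmax y 249.0 258.4
5 386 [604.4 255.8 185.2] minmax y 249.6 258.3
15 463 [604.4 255.8 195.2] minmax y 249.1 258.7
25 541 [604.6 255.9 205.2] minmax y 249.2 258.6
35 641 [604.5 255.9 215.4] minmax y 249.1 258.8
45 820 [604.6 255.4 225.5] minmax y 240.1 258.8
55 1374 [605.1 252.4 232.9] minmax y 243.6 258.2
65 79 [601.7 253.7 242. ] minmax y 239.7 257.6
wrist.npz
wrist_9.93.png
```

```bash
python3 -m handwheel '[-0.0008,0.0008,-0.03,0,0, 0,0,-0.04,0,0, 0,0,-0.02,0,0, 0,0,-0.01,0,0, 0,0,0,0,0]'
python3 -m handwheel '[0,0,-0.01,0,0, 0,0,-0.008,0,0, 0,0,-0.005,0,0, 0,0,0,0,0]'
```

```text
clock: 10.55
eef_pos: [604.0, 250.7, 80.9]
orientation: [-2.071, -2.362, 0.0]
contact_force: [-0.4, -0.3, -0.5]
opening: 17.7
grip_force: 25.0
clock: 11.05
eef_pos: [604.3, 250.6, 57.6]
orientation: [2.071, 2.362, 0.0]
contact_force: [0.0, 0.5, -1.3]
opening: 17.5
grip_force: 25.0
```

```bash
python3 -m handwheel '[0,0,0,0,0, 0,0,0,0,0.4, 0,0,0,0,0.4, 0,0,0,0,0.4, 0,0,0.03,0,0.4]'
python3 -m handwheel '[0,0,0.06,0,0.5, 0,0,0.06,0,0.55, -0.03,-0.05,0.04,0,0.55, 0,0,0,0,0.55]'
python3 - <<'E'
from h import *
from m2 import *
c=snap('wrist');w=wcloud(c);print(monitor.read_state()['eef_pos'])
tops(w,100,120,(560,690),(60,400))
c=snap('scene');w=cloud(c)
print('scene');tops(w,100,120,(560,690),(60,340))
tops(w,75,165,(340,760),(-450,-60));tops(w,75,165,(530,760),(-280,0));tops(w,25,56,(340,760),(-450,0))
c=dict(np.load('pics/side.npz'));w=cloud(c);print('side')
tops(w,75,165,(340,760),(-450,-60));tops(w,25,56,(340,760),(-450,0))
E
```

```text
clock: 11.68
eef_pos: [602.9, 250.1, 86.0]
orientation: [-2.07, -2.361, 0.006]
contact_force: [0.2, -0.3, -0.2]
opening: 36.6
grip_force: 0.0
clock: 12.18
eef_pos: [577.9, 204.9, 246.5]
orientation: [2.071, 2.358, 0.006]
contact_force: [0.7, 0.3, -0.3]
opening: 50.9
grip_force: 0.0
[577.80675245 205.81851083 244.41558782]
  top [598.7 294.2] mean [598.4 294.2] z 113.0 n 376 uv 361 127
  top [603.8 250.8] mean [603.2 251.2] z 112.0 n 366 uv 360 179
  top [609.9 207.2] mean [609.2 208.2] z 112.0 n 362 uv 359 230
  top [615.5 163.8] mean [614.8 165.3] z 112.0 n 323 uv 358 277
  top [620.4 119.3] mean [619.8 120.9] z 112.0 n 301 uv 355 321
scene
  top [602.2 292.3] mean [602.6 289.8] z 114.0 n 34 uv 415 182
  top [607.  248.8] mean [607.8 245.4] z 116.0 n 33 uv 407 188
  top [614.3 203. ] mean [614.6 201.4] z 114.0 n 33 uv 399 195
  top [619.3 158.7] mean [619.9 158.5] z 114.0 n 34 uv 390 201
  top [622.4 115.3] mean [625.  113.1] z 116.0 n 36 uv 381 208
  top [ 385.6 -437. ] mean [ 387.2 -439.3] z 137.0 n 168 uv 163 255
  top [ 575.4 -312.3] mean [ 576.8 -315.6] z 163.0 n 290 uv 248 261
[... 702 characters left out ...]
42.] z 55.0 n 42 uv 171 278
  top [ 687.2 -142.5] mean [ 694.7 -151.1] z 56.0 n 218 uv 329 281
  top [ 567.7 -349.1] mean [ 590.1 -361.6] z 56.0 n 532 uv 238 298
  top [ 744.4 -299.4] mean [ 747.6 -300.3] z 56.0 n 53 uv 300 320
side
  top [ 734.9 -259.5] mean [ 742.7 -255.5] z 162.0 n 328 uv 327 178
  top [ 562.6 -377.8] mean [ 561.9 -375.1] z 145.0 n 148 uv 405 182
  top [ 566.6 -304.1] mean [ 565.1 -300.7] z 159.0 n 274 uv 387 188
  top [ 676.2 -128.5] mean [ 671.5 -125.9] z 88.0 n 205 uv 311 210
  top [ 735.9 -254.3] mean [ 726.  -242.8] z 56.0 n 199 uv 328 204
  top [ 567.2 -328.3] mean [ 551.8 -308.2] z 56.0 n 428 uv 391 216
  top [652.9 -86.2] mean [642.7 -78.5] z 56.0 n 515 uv 306 234
```

```bash
python3 -m handwheel '[-0.0055,-0.051,0,-10.25,0.55, -0.0055,-0.051,0,-10.25,0.55, -0.0055,-0.051,0,-10.25,0.55, -0.0055,-0.051,0,-10.25,0.55, -0.0055,-0.051,0,-10.25,0.55]'
python3 -m handwheel '[-0.0055,-0.051,0,-10.25,0.55, -0.0055,-0.051,0,-10.25,0.55, -0.0055,-0.051,0,-10.25,0.55, -0.0055,-0.051,0,-10.25,0.55, -0.0055,-0.051,0,-10.25,0.55]'
python3 -m handwheel '[0,0,0,0,0.55, 0,0,0,0,0.55]'
cat > a.py <<'E'
from h import *
from m2 import *
c=snap('wrist');w=wcloud(c);print(monitor.read_state()['eef_pos'])
rect(w,56,64,(520,640),(-450,-270))
for lo,hi in((80,125),(130,152),(135,146),(150,165)): print(lo,hi);tops(w,lo,hi,(520,640),(-430,-270))
E
python3 a.py; ls -t pics|head -2
```

```text
clock: 12.9
eef_pos: [550.0, -49.6, 241.5]
orientation: [-2.891, -1.226, 0.003]
contact_force: [-0.3, 0.9, -0.0]
opening: 51.2
grip_force: 0.0
clock: 13.52
eef_pos: [522.8, -304.8, 241.2]
orientation: [-3.137, 0.145, 0.003]
contact_force: [0.5, 0.5, 0.1]
opening: 51.1
grip_force: 0.0
clock: 13.78
eef_pos: [522.9, -302.8, 241.6]
orientation: [-3.137, 0.134, 0.003]
contact_force: [-0.1, -0.6, -0.5]
opening: 51.6
grip_force: 0.0
[ 523.03105253 -302.40824056  242.03766996]
  rect c [ 565.9 -345.4] size [129.7  60.9] ang 84.5 z 60.0 6543
80 125
  top [ 579.3 -311.4] mean [ 579.6 -311.4] z 90.0 n 11 uv 327 159
  top [ 565.8 -375.9] mean [ 566.8 -376.7] z 125.0 n 148 uv 407 171
130 152
  top [ 569.3 -310.4] mean [ 571.6 -310.3] z 152.0 n 490 uv 327 178
  top [ 563.  -380.1] mean [ 563.3 -379.2] z 146.0 n 265 uv 420 181
135 146
  top [ 583.6 -309.7] mean [ 583.7 -309.8] z 145.0 n 9 uv 325 160
  top [ 562.7 -379.8] mean [ 563.  -379.6] z 146.0 n 207 uv 421 182
150 165
  top [ 569.6 -310.5] mean [ 569.8 -310.2] z 158.0 n 1112 uv 327 182
wrist.npz
wrist_13.82.png
```

```bash
python3 -m handwheel '[0.046,-0.008,0,0,0.55, 0,0,-0.02,0,0.55, 0,0,-0.02,0,0.55, 0,0,0,0,0.55, 0,0,0,0,0.55]'
python3 a.py
```

```text
clock: 14.45
eef_pos: [569.2, -311.1, 203.9]
orientation: [3.138, -0.135, 0.001]
contact_force: [-0.6, -0.5, -0.7]
opening: 51.3
grip_force: 0.0
[ 569.21540836 -311.32684844  204.11595544]
  rect c [ 566.1 -345.4] size [130.2  61.1] ang 84.4 z 60.0 7555
80 125
  top [ 575.9 -310.6] mean [ 578.2 -311.3] z 125.0 n 407 uv 321 231
  top [ 564.6 -379.8] mean [ 566.5 -378. ] z 125.0 n 393 uv 411 240
130 152
  top [ 569.5 -310.2] mean [ 575.4 -310.8] z 152.0 n 691 uv 320 254
  top [ 562.9 -379.9] mean [ 563.7 -379.4] z 146.0 n 449 uv 423 257
135 146
  top [ 578.6 -310.1] mean [ 581.1 -311.2] z 146.0 n 136 uv 320 242
  top [ 562.7 -379.9] mean [ 563.3 -379.8] z 146.0 n 327 uv 424 259
150 165
  top [ 569.3 -310.3] mean [ 571.  -310.3] z 158.0 n 1297 uv 320 264
```

```bash
python3 -m handwheel '[0,0.001,-0.03,0,0.55, 0,0,-0.04,0,0.55, 0,0,-0.03,0,0.55, 0,0,-0.013,0,0.55, 0,0,0,0,0.55]'
python3 -m handwheel '[0,0,0,0,0.25, 0,0,0,0,0.1, 0,0,0,0,0, 0,0,0,0,0, 0,0,0,0,0]' 25
```

```text
clock: 15.12
eef_pos: [568.8, -310.7, 90.3]
orientation: [-3.139, 0.137, -0.0]
contact_force: [0.7, 0.3, -0.2]
opening: 51.5
grip_force: 0.0
clock: 15.75
eef_pos: [569.1, -310.9, 90.8]
orientation: [3.138, -0.137, 0.002]
contact_force: [0.5, 0.5, 6.2]
opening: 29.5
grip_force: 25.0
```

```bash
python3 -m handwheel '[0,0,0,0,0.5, 0,0,0,0,0.5, 0,0,-0.011,0,0.5, 0,0,0,0,0.5, 0,0,0,0,0.2]'
python3 -m handwheel '[0,0,0,0,0, 0,0,0,0,0, 0,0,0,0,0, 0,0,0,0,0]' 25
python3 a.py
```

```text
clock: 16.38
eef_pos: [568.6, -310.6, 78.7]
orientation: [-3.138, 0.137, 0.001]
contact_force: [-0.6, 0.1, 0.2]
opening: 40.4
grip_force: 0.0
clock: 16.88
eef_pos: [568.7, -310.7, 79.1]
orientation: [3.139, -0.137, 0.0]
contact_force: [0.1, 0.3, 0.6]
opening: 27.7
grip_force: 25.0
[ 568.73058306 -310.66696148   79.09847305]
  rect c [ 565.8 -345.6] size [131.2  61.4] ang 84.7 z 60.0 15432
80 125
  top [ 575.7 -310.7] mean [ 578.1 -311.2] z 125.0 n 2250 uv 321 311
  top [ 571.1 -289.9] mean [ 577.8 -291.8] z 125.0 n 1917 uv 275 315
  top [ 568.2 -332.8] mean [ 574.4 -331.5] z 125.0 n 1908 uv 370 315
  top [ 564.2 -383.3] mean [ 566.4 -378.9] z 125.0 n 1287 uv 471 316
130 152
  top [ 577.7 -311.8] mean [ 579.8 -311.9] z 152.0 n 3184 uv 322 356
  top [ 563.2 -388. ] mean [ 563. -388.] z 138.0 n 193 uv 514 353
  top [ 563.7 -295.1] mean [ 562.7 -295.1] z 152.0 n 32 uv 278 409
  top [ 563.8 -299. ] mean [ 564.3 -298.9] z 152.0 n 31 uv 288 408
  top [ 562.7 -322. ] mean [ 562.3 -322.3] z 152.0 n 27 uv 357 407
  top [ 560.8 -325.6] mean [ 560.3 -325.6] z 152.0 n 32 uv 367 409
135 146
  top 
[... 179 characters left out ...]
0 n 19 uv 522 357
150 165
  top [ 594.1 -392.1] mean [ 594.1 -392.1] z 165.0 n 17 uv 581 322
  top [ 590.7 -391.3] mean [ 590.7 -391.4] z 165.0 n 23 uv 577 332
  top [ 585.7 -391.4] mean [ 586.2 -391.2] z 165.0 n 34 uv 573 344
  top [ 581.4 -312.1] mean [ 581.4 -312.3] z 153.0 n 201 uv 323 368
  top [ 570.5 -389.7] mean [ 570.7 -389.7] z 165.0 n 10 uv 559 384
  top [ 565.4 -389.2] mean [ 565.7 -389.1] z 165.0 n 34 uv 555 395
  top [ 569.4 -295.7] mean [ 568.3 -295.6] z 165.0 n 224 uv 274 418
  top [ 565.8 -310.6] mean [ 566.2 -310.6] z 158.0 n 1178 uv 322 413
  top [ 566.4 -326.1] mean [ 565.6 -326. ] z 165.0 n 223 uv 371 418
  top [ 553.1 -388.1] mean [ 553.3 -388.1] z 165.0 n 58 uv 544 421
```

```bash
ls -t pics|head -2; python3 -c "
import cv2,glob,os;f=sorted(glob.glob('pics/wrist_*.png'),key=os.path.getmtime)[-1];a=cv2.imread(f)[230:470,200:440];cv2.imwrite('pics/crop2.png',cv2.resize(a,None,fx=2.4,fy=2.4))"; python3 -m handwheel '[0,0,0,0,0]'
```

```text
wrist.npz
wrist_16.93.png
clock: 17.05
eef_pos: [568.7, -310.7, 79.1]
orientation: [3.139, -0.137, 0.0]
contact_force: [-0.5, -0.0, 0.6]
opening: 27.7
grip_force: 25.0
```

View pics/crop2.png

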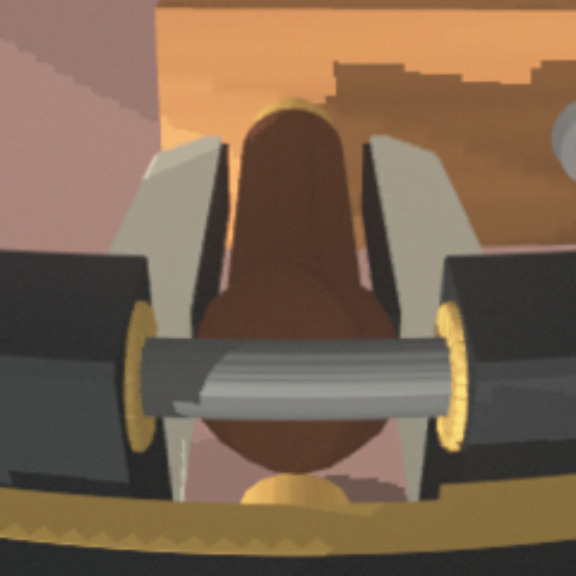

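The crop shows the finger faces bearing on the round knob (crop 300,370), with gaps to either side of the handle below it. The handle can't be gripped from straight above, so I'll hold the knob at the pads instead.

```bash
python3 -m handwheel '[0,0,0,0,0.5, 0,0,0,0,0.5, 0,0,0.025,0,0.5, 0.001,0,0.02,0,0.5, 0,0,0,0,0.5]'
python3 -m handwheel '[0,0,0,0,0.3, 0,0,0,0,0, 0,0,0,0,0, 0,0,0,0,0]' 40
python3 -m handwheel '[0,0,0.02,0,0, 0,0,0.02,0,0, 0,0,0.02,0,0, 0,0,0.02,0,0, 0,0,0,0,0]'
```

```text
clock: 17.68
eef_pos: [570.3, -311.1, 125.2]
orientation: [3.137, -0.137, 0.004]
contact_force: [-0.1, 0.4, 0.5]
opening: 46.4
grip_force: 0.0
clock: 18.18
eef_pos: [569.5, -310.6, 123.6]
orientation: [-3.138, 0.137, 0.001]
contact_force: [0.4, 0.3, -0.8]
opening: 29.0
grip_force: 40.0
clock: 18.8
eef_pos: [570.4, -311.1, 206.7]
orientation: [3.137, -0.137, 0.006]
contact_force: [0.6, -0.1, -0.3]
opening: 28.6
grip_force: 40.0
```

```bash
python3 -m handwheel '[-0.025,0,0,0,0, -0.027,0,0,0,0, 0,0,0,0,0]'
cat > awl.py <<'E'
from h import *
import sys
s=monitor.read_state();e=s['eef_pos'];print(e.round(1),s['opening'],s['contact_force'].round(1))
for n,f in(('wrist',wcloud),('side',cloud),('scene',cloud)):
    c=snap(n);w=f(c);g=e+[0,0,19]
    m=(np.linalg.norm(w-g,axis=-1)<155)&(abs(w[...,1]-g[1])<(9 if n=='wrist' else 22))&(w[...,2]<e[2]-8)&(w[...,2]>64 if len(sys.argv)>1 else w[...,2]>8)
    hs=cv2.cvtColor(c['image'],cv2.COLOR_RGB2HSV)
    p=w[m]; 
    if len(p)<10: print(n,'few');continue
    for z in np.arange(0,e[2]-8,12):
        q=p[abs(p[:,2]-z)<6]
        if len(q)>2: print(n,z,len(q),'x',q[:,0].min().round(),np.median(q[:,0]).round(),q[:,0].max().round(),'y',np.median(q[:,1]).round())
E
python3 awl.py
```

```text
clock: 19.18
eef_pos: [516.5, -310.7, 203.9]
orientation: [-3.138, 0.138, 0.001]
contact_force: [0.4, -0.7, -1.3]
opening: 28.5
grip_force: 40.0
[ 516.5 -310.7  203.9] 28.498749103645324 [ 0.4 -0.7 -1.3]
wrist 96.0 11 x 518.0 519.0 519.0 y -311.0
wrist 108.0 34 x 517.0 519.0 520.0 y -311.0
wrist 120.0 17 x 518.0 519.0 520.0 y -311.0
wrist 144.0 59 x 521.0 525.0 527.0 y -311.0
wrist 156.0 163 x 523.0 526.0 528.0 y -311.0
wrist 168.0 216 x 522.0 526.0 528.0 y -311.0
wrist 180.0 245 x 522.0 526.0 528.0 y -311.0
wrist 192.0 238 x 522.0 526.0 528.0 y -311.0
side few
scene 96.0 3 x 518.0 521.0 523.0 y -313.0
scene 108.0 8 x 517.0 522.0 524.0 y -312.0
scene 120.0 9 x 518.0 521.0 524.0 y -312.0
scene 132.0 8 x 519.0 520.0 524.0 y -313.0
scene 144.0 20 x 515.0 525.0 530.0 y -317.0
scene 156.0 31 x 513.0 526.0 532.0 y -318.0
scene 168.0 37 x 515.0 527.0 531.0 y -318.0
scene 180.0 38 x 517.0 527.0 533.0 y -317.0
scene 192.0 29 x 512.0 527.0 534.0 y -316.0
```

```bash
python3 -m handwheel '[0,0,-0.03,0,0, 0,0,-0.03,0,0, 0,0,-0.013,0,0, 0.01,0,0,0,0, 0.01,0,0,0,0]'
python3 -m handwheel '[0.01,0,0,0,0, 0.01,0,0,0,0, 0.01,0,0,0,0, 0.01,0,0,0,0, 0,0,0,0,0]'
python3 -m handwheel '[-0.02,0,0,0,0, -0.02,0,0,0,0, 0,0,0,0,0]'
python3 awl.py
```

```text
clock: 19.95
eef_pos: [539.1, -311.0, 132.2]
orientation: [3.138, -0.137, 0.002]
contact_force: [-0.7, 0.4, -0.8]
opening: 29.0
grip_force: 40.0
clock: 20.58
eef_pos: [578.5, -310.6, 131.1]
orientation: [3.138, -0.136, 0.001]
contact_force: [-0.8, 0.7, 0.8]
opening: 28.4
grip_force: 40.0
clock: 20.95
eef_pos: [537.2, -310.9, 131.4]
orientation: [3.138, -0.138, 0.001]
contact_force: [-0.3, 0.2, -0.8]
opening: 29.0
grip_force: 40.0
[ 537.2 -310.9  131.4] 28.954553350227815 [-0.3  0.2 -0.8]
wrist 12.0 34 x 564.0 599.0 600.0 y -310.0
wrist 24.0 67 x 564.0 566.0 600.0 y -310.0
wrist 36.0 92 x 564.0 598.0 600.0 y -309.0
wrist 48.0 80 x 564.0 566.0 600.0 y -310.0
wrist 60.0 2333 x 539.0 572.0 600.0 y -311.0
wrist 84.0 13 x 520.0 522.0 523.0 y -311.0
side 12.0 21 x 538.0 541.0 543.0 y -304.0
side 24.0 24 x 539.0 541.0 546.0 y -299.0
side 36.0 24 x 539.0 541.0 546.0 y -298.0
side 48.0 18 x 538.0 541.0 545.0 y -298.0
side 60.0 155 x 538.0 573.0 602.0 y -307.0
scene 12.0 37 x 595.0 600.0 604.0 y -313.0
scene 24.0 56 x 492.0 600.0 606.0 y -309.0
scene 36.0 61 x 498.0 600.0 608.0 y -311.0
scene 48.0 58 x 498.0 600.0 607.0 y -310.0
scene 60.0 313 x 501.0 573.0 606.0 y -311.0
scene 72.0 14 x 503.0 517.0 588.0 y -316.0
scene 84.0 18 x 509.0 520.0 526.0 y -316.0
scene 96.0 28 x 510.0 525.0 532.0 y -318.0
scene 108.0 23 x 513.0 530.0 537.0 y -318.0
scene 120.0 15 x 524.0 535.0 541.0 y -317.0
```

```bash
python3 -m handwheel '[0.02,0,0,0,0, 0.02,0,0,0,0, 0.01,0,0,0,0, 0.01,0,0,0,0, 0.01,0,0,0,0]'
python3 -m handwheel '[0.008,0,0,0,0, 0.006,0,0,0,0, 0,0,0,0,0, 0,0,0.02,0,0, 0,0,0.04,0,0]' 50
python3 -m handwheel '[0,0,0.02,0,0, 0,0,0,0,0]'
python3 awl.py 1; ls -t pics|head -5
```

```text
clock: 21.72
eef_pos: [608.0, -310.6, 130.9]
orientation: [-3.138, 0.137, 0.001]
contact_force: [-2.5, 0.0, -0.1]
opening: 28.8
grip_force: 40.0
clock: 22.35
eef_pos: [621.2, -310.5, 191.7]
orientation: [-3.138, 0.137, 0.002]
contact_force: [-0.0, -0.2, -1.9]
opening: 28.5
grip_force: 50.0
clock: 22.6
eef_pos: [622.5, -311.2, 214.1]
orientation: [3.136, -0.137, 0.007]
contact_force: [-0.3, -0.5, -1.0]
opening: 28.4
grip_force: 50.0
[ 622.5 -311.2  214.1] 28.41687960267667 [-0.3 -0.5 -1. ]
wrist 180.0 4 x 569.0 569.0 570.0 y -312.0
wrist 192.0 6 x 570.0 572.0 573.0 y -309.0
side 180.0 12 x 579.0 585.0 593.0 y -297.0
side 192.0 17 x 583.0 590.0 599.0 y -297.0
side 204.0 16 x 590.0 595.0 607.0 y -297.0
scene 132.0 3 x 538.0 539.0 544.0 y -309.0
scene 144.0 7 x 547.0 551.0 558.0 y -310.0
scene 156.0 3 x 556.0 561.0 562.0 y -311.0
scene 168.0 12 x 569.0 576.0 587.0 y -316.0
scene 180.0 21 x 571.0 586.0 596.0 y -318.0
scene 192.0 18 x 574.0 590.0 597.0 y -320.0
scene.npz
scene_22.75.png
side.npz
side_22.70.png
wrist.npz
```

```bash
python3 -m handwheel '[-0.006,0.014,0,0,0, -0.012,0.026,0,0,0, -0.012,0.026,0,0,0, -0.012,0.026,0,0,0, -0.012,0.026,0,0,0]'
python3 -m handwheel '[-0.012,0.026,0,0,0, -0.012,0.026,0,0,0, -0.01,0.022,0,0,0, -0.006,0.014,0,0,0, 0,0,0,0,0]'
python3 -m handwheel '[0,0,-0.01,0,0, 0,0,-0.02,0,0, 0,0,-0.02,0,0, 0,0,-0.012,0,0, 0,0,0,0,0]'
python3 awl.py 1; ls -t pics|head -5
```

```text
clock: 23.38
eef_pos: [566.8, -191.7, 209.9]
orientation: [-3.138, 0.137, 0.002]
contact_force: [0.6, -0.8, -0.4]
opening: 28.4
grip_force: 50.0
clock: 24.0
eef_pos: [527.5, -104.2, 210.7]
orientation: [-3.139, 0.135, 0.001]
contact_force: [-0.2, 0.3, -1.1]
opening: 28.6
grip_force: 50.0
clock: 24.62
eef_pos: [527.3, -104.9, 148.1]
orientation: [-3.138, 0.137, 0.003]
contact_force: [-0.6, 0.4, -0.6]
opening: 29.0
grip_force: 50.0
[ 527.3 -104.9  148.1] 28.964613056140827 [-0.6  0.4 -0.6]
wrist few
side 60.0 4 x 443.0 444.0 446.0 y -98.0
side 72.0 14 x 445.0 450.0 650.0 y -98.0
side 84.0 31 x 452.0 461.0 657.0 y -100.0
side 96.0 20 x 460.0 467.0 475.0 y -98.0
side 108.0 33 x 470.0 475.0 490.0 y -93.0
side 120.0 62 x 469.0 480.0 499.0 y -93.0
side 132.0 62 x 478.0 488.0 505.0 y -94.0
scene 72.0 3 x 447.0 447.0 451.0 y -102.0
scene 84.0 8 x 454.0 459.0 654.0 y -104.0
scene 96.0 5 x 464.0 472.0 482.0 y -106.0
scene 108.0 17 x 470.0 484.0 495.0 y -109.0
scene 120.0 17 x 478.0 491.0 503.0 y -113.0
scene 132.0 25 x 483.0 500.0 508.0 y -114.0
scene.npz
scene_24.77.png
side.npz
side_24.73.png
wrist.npz
```

View pics/side_24.73.png

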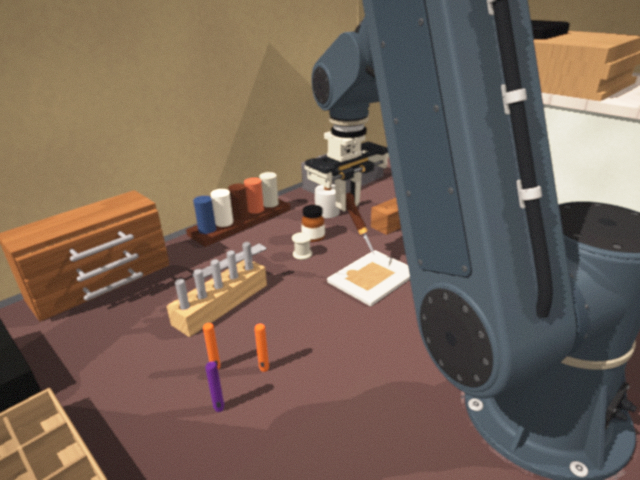

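```bash
python3 - <<'E'
from h import *
from m2 import *
w=cloud(dict(np.load('pics/side.npz')))
tops(w,70,120,(530,680),(80,330))
print(monitor.read_state()['grip_force'],monitor.read_state()['qvel'].round(4))
E
```

```text
top [618.9 121.4] mean [616.4 123.7] z 113.0 n 150 uv 246 251
  top [613.4 166.7] mean [611.1 168.4] z 112.0 n 157 uv 231 260
  top [607.7 210.4] mean [605.4 211.9] z 112.0 n 167 uv 215 269
  top [603.4 253.6] mean [598.9 255.4] z 112.0 n 183 uv 198 279
  top [596.7 297.5] mean [593.9 298.7] z 112.0 n 195 uv 180 289
49.99969432654325 [ 0.0021 -0.0036  0.0009  0.0004 -0.001  -0.0018]
```

The side view shows all five punches home (180–246, 251–289). The awl is held leaning about 41°, with its point near (390,262) above the board, and nothing else has moved.

```bash
python3 -c "
from cell import manip
print(manip.hand_in())"
```

```text
the job is handed in; nothing more can be done
None
```

I handed the job in with both spares home in pockets 0 and 3 and the awl held by its knob, leaning about 41° with the point roughly 45 mm above the middle of the board; the hand-in gave no verdict.

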